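# Snap a covered ceiling sensor into its back box and draw off the dust cover

### The job

A ceiling sensor is being made up on the test board: push the back box's open grey terminal door over and down until it clicks shut on its catch, because it leans over the sensor's socket. Then lift the sensor head and the orange dust cover together by the cover's grip bar, set the pair square into the socket and press until the head snaps home with its flange flat on the box, and draw the cover straight up off the head, which has to stay fully home; the cover must not come off the head before that. Finish with the cover still held in the gripper, upright and well above the head (at least 5 cm clear), and leave the things lying around where they are.

Things in the scene. Friction and masses are not known exactly. Their poses are not given: they have to be found in the camera images.
- back_box: White back box, 164 x 84 x 34 mm, on a plywood board 226 x 118 x 12 mm fixed to the bench. Origin: centre of the board's underside. Box top is 46 mm above the bench. x runs lengthwise from the wiring chamber (x -82 to -2 mm, black cable entry and grey conduit stub at its end) to the sensor's half (x -2 to +82 mm).
- seat (a point): Centre of the socket's mouth in the box's flat top, at (40, 0, 46) mm in the box frame. The socket is a pocket 43 mm (box x) by 37 mm (box y), 16 mm deep, with a sprung brass clip in the middle of each 43 mm side. Pushing the head in takes about 6 to 10 N over the last 7 mm, then it snaps down; pulling it out takes as much.
- terminal_door (a joint): Angle of the grey terminal door, rad: 0 = shut on its catch, about 0.1 = lying on the catch unlatched, 1.85 to 2.15 at the start = open, leaning over the socket (stop at 2.2). A plate 76 mm wide (box y) and 76 mm long from the hinge; its top is 49 mm above the bench when shut. Stiff hinge, stays where left. About 6 to 9 N down near its free edge snaps it past the catch.
- door_hinge (a point): Middle of the hinge line, at (-2, 0, 48) mm in the box frame; the hinge axis is box y. At angle a the door's free edge stands at box x = -2 - 76 cos(a), z = 48 + 76 sin(a) mm.
- door_edge (a point): Middle of the door's free edge, on its outer face (on top when shut); moves with the door.
- sensor_head: Round white sensor head (inner lid), 72 mm across, 51 mm high, 0.09 kg, black lens on top. Origin: centre of the tip of the plug under it; z up. The plug is rectangular, 40 mm (x) by 34 mm (y), 13 mm long; at the start the head stands on it on the bench. Flange from z = 13 to 21 mm. It fits the socket with its x along box x, either way round, 1.5 mm clearance a side.
- head_flange (a point): Centre of the underside of the head's flange, 13 mm above the plug's tip. Lies on point seat when the head is home.
- dust_cover: Orange cup (outer lid), 64 mm across, 0.04 kg, over the head; its rim rests on the flange, two sprung lugs hold it. Origin: centre of its rim, 21 mm above the head's origin while on; x along the head's x. Roof at z = 34 mm; on it a grip bar 36 mm long (x), 13 mm thick (y), up to z = 59.5 mm. The lugs carry the head when lifted by the bar and let go at about 3 to 4.5 N.
- cover_grip (a point): Point to grip: middle of the grip bar, 49 mm above the cover's rim, 70 mm above the plug's tip; pinch across the cover's y (13 mm).
- driver_red: red-handled screwdriver lying flat, 28 x 210 x 28 mm; a bystander, leave it alone; origin at the centre of its underside
- tape_black: roll of black tape lying flat, 58 mm across, 19 mm high; a bystander, leave it alone; origin at the centre of its underside
- gland: black cable gland standing, 23 x 20 x 39 mm; a bystander, leave it alone; origin at the centre of its underside
- breaker_c: white single-pole breaker with a red lever standing, 18 x 89 x 78 mm; a bystander, leave it alone; origin at the centre of its underside

How it is judged:
By the outcome, as a careful person would: the job done as asked, in the order asked, and still so for the second after the job is handed in, while the arm keeps its last pose, push and grip.
It also fails if it takes over 61 s, if anything falls off the work surface, if the arm or the gripper's body presses on something with over 40 N, if the wrist force passes 120 N, or if a joint passes its speed limit or range.

### The arm

A 6-joint arm with a two-finger parallel gripper is mounted at the origin on a cart in front of the work surface, level with it; the furniture and walls round the work are solid. World frame = base frame: x ahead of the robot, y to its left, z up, the work surface at z = 0. Lengths are in mm, angles in rad, forces in N, time in s.
With the tool pointing down it reaches from about 300 to 775 mm from the base axis. Payload 14.6 kg.
Tool frame: the origin (TCP) lies midway between the tips of the shut fingers; the grasp point (between the pads) lies 19 mm behind it; z points along the fingers, y is the line along which they close (so a half turn about z gives the same grasp; the last joint's range is limited). The gripper opens to 85 mm and grips with 20 to 120 N. Pads are 22 mm wide; open, the fingers measure 114 mm over their backs; the gripper's body (76 mm by 85 mm) begins 54 mm behind the grasp point. The pads swing forward as they close: fully open they stand 13 mm farther back than shut.
Start: joints at [1.084, 0.3, 1.521, -0, 1.321, -0.067], TCP at [224.164, 502.235, 231.281] pointing down, gripper open.
Joint ranges: [-3.03, 3.03], [-0.79, 2.21], [0.23, 2.52], [-1.04, 4.18], [0, 3.07], [-2.55, 2.55]. Speed limits (rad/s): [2.22, 2.22, 2.57, 3.14, 3.14, 3.14].

### API

Orientations are given as a unit quaternion [w, x, y, z].
In Python, from rig import bot gives the robot as it stands. Calls block until the motion is done:
- bot.move_to(position, orientation): joint-space move of the TCP to a pose.
- bot.servo_line(position, attitude=None, speed=150, until_force=None): straight line of the TCP; attitude=None keeps the orientation; speed is the mean speed in mm/s. With until_force (N) it stops when the force on the tool has changed by that much, and returns True; else False.
- bot.move_joints(angles): joint-space move.
- bot.move_gripper(opening, grip_force=None): finger opening in mm; grip_force is the grip in N (None keeps the last); returns when the fingers have stopped.
- bot.dwell(seconds).
- bot.ik(position, orientation): joint angles nearest the present ones, or None.
- bot.read_state(): the state.
- bot.read_camera(name): name is "side" or "top"; returns a dict with "image" (480x640x3 uint8, blue, green, red), "fovy" (degrees; the focal length in pixels is half the picture's height over the tangent of half this angle, whatever the lens; pixels are square), "cx", "cy" (the principal point, pixels), "k1" (the pictures are not rectified: a ray, as slopes to the right and down, at radius r is drawn at 1 + k1 r^2 times it, then the intrinsics apply), "eye" and "attitude" of the camera in the world. Camera axes: x right, y down, z forward; pixel columns grow to the right and rows downward; lengths in mm; the calibration is good to about 2 mm. A picture is of the moment at which its call begins. There is no depth.
A pose or a line that the arm cannot do raises bot.MotionError and nothing moves.
- bot.finish_job(): hands the job in; it is judged then, once.
The state is a dict: "clock": time; "joint_positions": joint angles; "qvel": joint speeds; "effort": joint torques, N m; "ee_pos": TCP position; "tool_rot": TCP orientation; "ft_force": force on the tool from outside, world axes, zero at the start; "moment": the same for the moment, N m; "grip_width": finger opening in mm; "grip_force": force on a finger pad.
Only numpy, scipy, OpenCV 4.12 (cv2) and the standard library are available. Lean on these libraries where they do the work, as an engineer would, in place of code of your own. Each camera call takes 0.05 s, during which the arm holds its last target. There are 200 camera calls.

## Working session

There is one attempt and no reset: what is moved stays moved. The work goes in short steps, each a Python script; the robot and the scene stay as the last script left them, time stands still between calls to the robot, and variables do not carry over. Pictures are saved under pics/ and viewed, at most 10 in all, crops included, and the job is handed in when it is done.

```bash
ls; mkdir -p pics
python3 - <<'E'
from rig import bot
import cv2
for n in("top","side"):
    c=bot.read_camera(n); cv2.imwrite(f"pics/{n}0.png",c["image"]); print({k:v for k,v in c.items() if k!="image"})
print(bot.read_state())
E
```

```text
pics
rig.py
{'fovy': 45.275343974114385, 'cx': 317.3384290274538, 'cy': 239.89424687257923, 'k1': -0.10092003053686821, 'eye': array([ 300.27661948,    8.48802775, 1493.05128322]), 'attitude': array([-0.04464973,  0.71515682, -0.69599329,  0.04637319])}
{'fovy': 55.929246801849466, 'cx': 317.20544019443776, 'cy': 237.03666450525807, 'k1': -0.047915824418251374, 'eye': array([419.89286528, 651.74913724, 631.7117754 ]), 'attitude': array([ 0.02070516, -0.04115595,  0.91099683, -0.40983199])}
{'clock': 0.1, 'joint_positions': array([ 1.08440001e+00,  3.00441422e-01,  1.52151762e+00,  3.72107965e-06,
        1.32069457e+00, -6.66192931e-02]), 'qvel': array([ 0.00029815, -0.00208815, -0.00178148, -0.00033232,  0.00217395,
        0.00065062]), 'effort': array([ 1.09517772e-03, -5.44380891e+01, -3.62366295e+01, -1.03220627e-04,
        3.07423652e-03, -2.54030959e-05]), 'ee_pos': array([224.07078978, 502.06023745, 230.76443618]), 'tool_rot': array([-1.46554235e-04,  2.08351282e-01,  9.78053916e-01, -5.09839002e-04]), 'ft_force': array([0.06045424, 0.6852986 , 0.2454032 ]), 'moment': array([-0.02768749, -0.01262352, -0.00513896]), 'grip_force': 0.0, 'grip_width': 85.27719205327845}
```

View pics/top0.png

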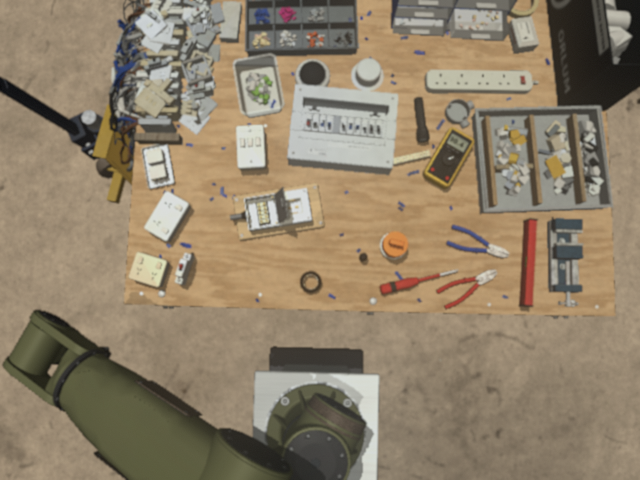

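View pics/side0.png

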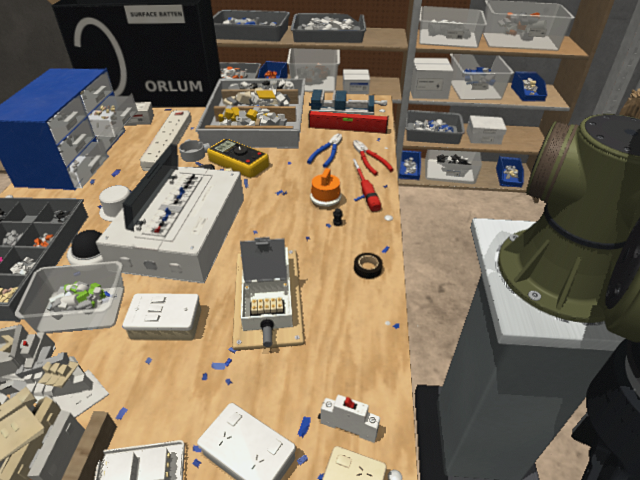

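The top view shows the box at about (278,211), with its sensor half to the right and the stub at (237,216). The covered head is at (395,245), with the gland, tape and driver near it. The side view shows the head at (325,188) and the box at (267,290) with its door open. I'll enlarge both.

```bash
cat > h.py <<'E'
import numpy as np, cv2
from scipy.spatial.transform import Rotation as R
def rot(q): return R.from_quat([q[1],q[2],q[3],q[0]])
def K(c):
    f=240/np.tan(np.radians(c["fovy"])/2); return np.array([[f,0,c["cx"]],[0,f,c["cy"]],[0,0,1]])
def rays(c,px):
    u=cv2.undistortPoints(np.float64(px).reshape(-1,1,2),K(c),np.array([c["k1"],0,0,0,0])).reshape(-1,2)
    # k1 model: same as opencv (x_d = x(1+k1 r^2))
    return rot(c["attitude"]).apply(np.c_[u,np.ones(len(u))])
def onplane(c,px,z):
    d=rays(c,px); e=np.array(c["eye"]); return e+d*((z-e[2])/d[:,2])[:,None]
def proj(c,P):
    r=rot(c["attitude"]).inv(); e=np.array(c["eye"])
    p=r.apply(np.atleast_2d(P)-e); 
    return cv2.projectPoints(p,np.zeros(3),np.zeros(3),K(c),np.array([c["k1"],0,0,0,0]))[0].reshape(-1,2)
def tri(c1,p1,c2,p2):
    A=np.zeros((3,3));b=np.zeros(3)
    for c,p in((c1,p1),(c2,p2)):
        d=rays(c,p)[0]; d/=np.linalg.norm(d); M=np.eye(3)-np.outer(d,d); A+=M; b+=M@np.array(c["eye"])
    return np.linalg.solve(A,b)
def box(phi,o,P):  # box frame -> world
    c,s=np.cos(phi),np.sin(phi); P=np.atleast_2d(P)
    return np.c_[o[0]+c*P[:,0]-s*P[:,1],o[1]+s*P[:,0]+c*P[:,1],P[:,2]]
def crop(im,x,y,w,h,k): return cv2.resize(im[y:y+h,x:x+w],None,fx=k,fy=k,interpolation=cv2.INTER_CUBIC)
E
python3 - <<'E'
from rig import bot
from h import *
import pickle
t=bot.read_camera("top"); s=bot.read_camera("side"); pickle.dump((t,s),open("c0.pkl","wb"))
a=crop(t["image"],228,178,100,64,8)[:512,:800]; cv2.imwrite("pics/boxtop.png",a)
b=crop(s["image"],220,230,95,125,4.7); 
cc=crop(s["image"],295,160,60,60,6)
o=np.zeros((600,800,3),np.uint8); o[:b.shape[0],:b.shape[1]]=b[:600]; o[:340,450:]=cc[:340,:350]; cv2.imwrite("pics/sidec.png",o)
for n,c in(("t",t),("s",s)):
    hsv=cv2.cvtColor(c["image"],cv2.COLOR_BGR2HSV)
    m=cv2.inRange(hsv,(6,190,120),(16,255,255)); nn,l,st,ce=cv2.connectedComponentsWithStats(m)
    for i in range(1,nn):
        if st[i,4]>40: print(n,st[i],ce[i])
E
```

```text
s [311 168  29  33 511] [323.45792564 185.02348337]
```

View pics/boxtop.png

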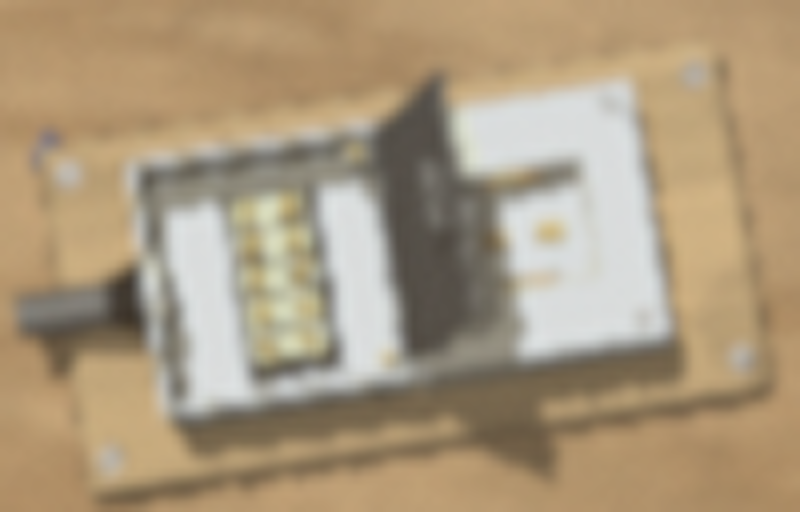

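View pics/sidec.png

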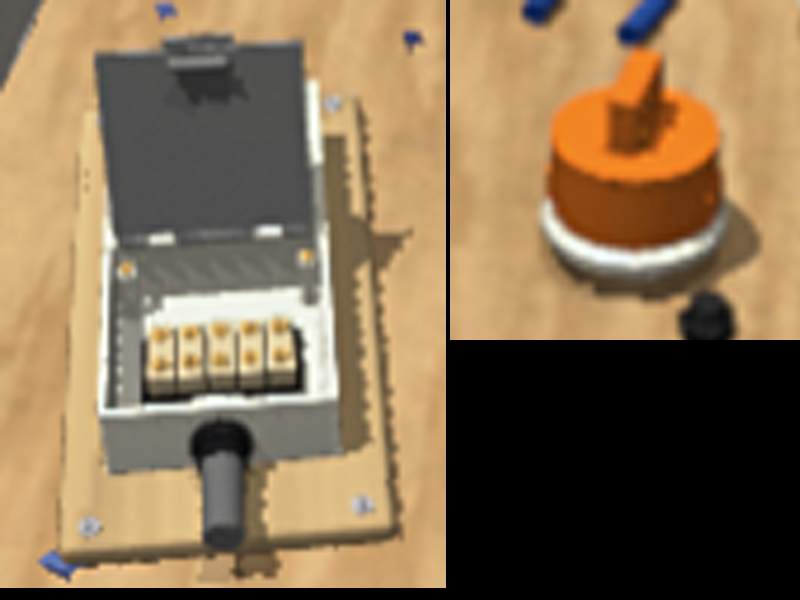

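The top crop shows the box-top corners at about (130,163), (632,80), (675,340) and (178,418), and the board corners at (45,145), (720,60), (772,388) and (98,495). The door's free edge runs from (440,72) towards the lower right. In the side crop the free edge is (95,55)-(302,42), and the bar's top face is near (648,52) in the inset.

Run:
```python
from h import *
import pickle
t,s=pickle.load(open("c0.pkl","rb"))
def T(p): return (np.float64(p)+.5)/8-.5+[228,178]
def S(p): return (np.float64(p)+.5)/4.7-.5+[220,230]
B=onplane(t,T([(130,163),(632,80),(675,340),(178,418)]),46)
W=onplane(t,T([(45,145),(720,60),(772,388),(98,495)]),12)
for Q,d in((B,(164,84)),(W,(226,118))):
    e=np.linalg.norm(Q-np.roll(Q,-1,0),axis=1); v=(Q[1]+Q[2]-Q[0]-Q[3])[:2]
    w=(Q[0]+Q[1]-Q[2]-Q[3])[:2]
    print(Q.round(1).tolist(),e.round(1),Q.mean(0),"phi",np.arctan2(v[1],v[0]),np.arctan2(w[1],w[0])-np.pi/2)
# board via side: corners (62,555),(398,535)
print(onplane(s,S([(62,551),(398,533)]),12))
# box near end top corners side
print(onplane(s,S([(100,410),(338,402)]),46), B[[0,3]])
im=crop(t["image"],370,220,50,50,8)
hsv=cv2.cvtColor(t["image"],cv2.COLOR_BGR2HSV); print(hsv[243:249,390:400].tolist()[2])
im2=crop(s["image"],303,160,45,50,8)
o=np.zeros((400,800,3),np.uint8); o[:,:400]=im; o[:,400:760]=im2; cv2.imwrite("pics/head.png",o)
```

```text
[[591.0, 198.8, 46.0], [622.4, 38.8, 46.0], [538.3, 22.6, 46.0], [508.9, 179.9, 46.0]] [163.1  85.7 160.   84.3] [565.15391842 110.02806758  46.        ] phi -1.3814101211912355 -1.3624550821904802
[[603.1, 231.6, 12.0], [637.5, 10.8, 12.0], [528.9, -9.1, 12.0], [487.8, 208.9, 12.0]] [223.5 110.4 221.8 117.5] [564.35371977 110.54337355  12.        ] phi -1.4004050227223335 -1.3830361152623323
[[598.87895312 236.29850229  12.        ]
 [483.6745673  218.13612983  12.        ]]
[[589.18128181 200.54727781  46.        ]
 [507.1659594  189.50562003  46.        ]] [[591.00919629 198.84501942  46.        ]
 [508.88539709 179.87504254  46.        ]]
[[13, 159, 136], [12, 160, 126], [12, 163, 130], [12, 161, 128], [12, 162, 124], [12, 163, 130], [12, 164, 145], [12, 166, 158], [12, 166, 163], [12, 164, 169]]
```

View pics/head.png

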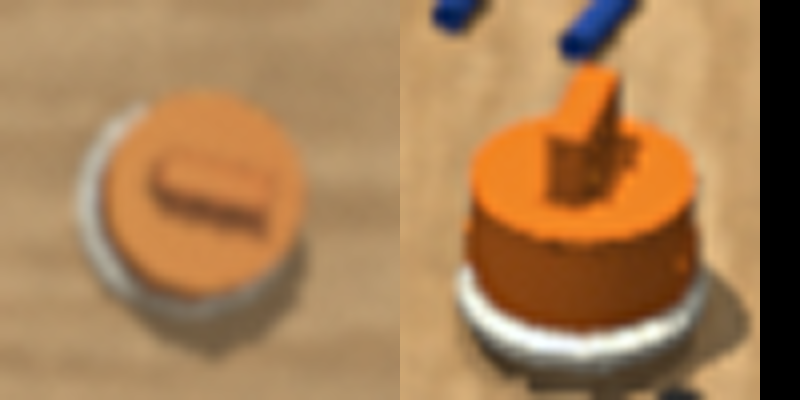

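The inset shows the cover's roof circle centred at about (203,193), radius 100, in the top crop. The bar's top face spans (160,152)-(275,190), and its corners in the side crop are (550,135), (598,140), (618,72) and (582,65).

Run:
```python
from h import *
import pickle
t,s=pickle.load(open("c0.pkl","rb"))
T=lambda p:(np.float64(p)+.5)/8-.5+[370,220]
S=lambda p:(np.float64(p)-[400,0]+.5)/8-.5+[303,160]
print("roof top",onplane(t,T([(203,193)]),55))
print("flange top",onplane(t,T([(190,205)]),21))
m=[]
for n,c,lo in(("t",t,(8,135,140)),("s",s,(6,190,80))):
    hsv=cv2.cvtColor(c["image"],cv2.COLOR_BGR2HSV)
    mk=cv2.inRange(hsv,lo,(16,255,255))
    x0,y0=(380,228) if n=="t" else(303,160)
    z=np.zeros_like(mk); z[y0:y0+32+16*(n=="s"),x0:x0+45]=mk[y0:y0+32+16*(n=="s"),x0:x0+45]
    print(n,cv2.boundingRect(z),cv2.countNonZero(z))
Q=onplane(s,S([(550,135),(598,140),(618,72),(582,65)]),80.5); print("bar side",Q.round(1).tolist(),Q.mean(0),np.linalg.norm(Q-np.roll(Q,-1,0),axis=1))
Q2=onplane(t,T([(162,152),(277,174),(272,200),(155,182)]),80.5);print("bar top",Q2.round(1).tolist(),Q2.mean(0),np.linalg.norm(Q2-np.roll(Q2,-1,0),axis=1))
for q in(Q,):print(np.arctan2(*((q[2]+q[3]-q[0]-q[1])[[1,0]])))
d=Q2[1]+Q2[2]-Q2[0]-Q2[3];print(np.arctan2(d[1],d[0]))
# roof ellipse side: leftmost 470, right 695, centre y? 
print("roof side",onplane(s,S([(583,178)]),55))
# things: door edge in side, z from angle
SB=lambda p:(np.float64(p)+.5)/4.7-.5+[220,230]; TB=lambda p:(np.float64(p)+.5)/8-.5+[228,178]
print("door far corner tri",tri(t,TB([(440,72)]),s,SB([(95,55)])))
phi,o=-1.385,(564.7,110.2)
for a in(1.85,2.0,2.15):
    P=box(phi,o,[(-2-76*np.cos(a),38,48+76*np.sin(a)),(-2-76*np.cos(a),-38,48+76*np.sin(a))])
    print(a,P.round(1).tolist(),((proj(t,P)+.5-[228,178])*8-.5).round(0).tolist(),((proj(s,P)+.5-[220,230])*4.7-.5).round(0).tolist())
```

```text
roof top [[ 482.30344914 -188.52771089   55.        ]]
flange top [[ 482.58966925 -189.01151584   21.        ]]
t (383, 231, 25, 26) 473
s (311, 168, 29, 33) 669
bar side [[488.6, -165.5, 80.5], [475.5, -164.2, 80.5], [472.5, -198.1, 80.5], [482.7, -200.8, 80.5]] [ 479.82747178 -182.17189834   80.5       ] [13.2028517  34.05199519 10.57603844 35.81173076]
bar top [[491.5, -172.1, 80.5], [485.6, -208.0, 80.5], [477.5, -206.5, 80.5], [482.1, -170.1, 80.5]] [ 484.1897563  -189.19392176   80.5       ] [36.35967508  8.30322308 36.75115242  9.66234867]
-1.69908507007423
-1.7153262674223377
roof side [[ 480.81702732 -182.82207407   55.        ]]
door far corner tri [606.59780797  95.86443353 116.97189482]
1.85 [[605.5, 98.6, 121.1], [530.9, 84.6, 121.1]] [[430.0, 75.0], [468.0, 318.0]] [[92.0, 51.0], [303.0, 38.0]]
2.0 [[607.5, 88.1, 117.1], [532.8, 74.1, 117.1]] [[466.0, 73.0], [504.0, 315.0]] [[95.0, 40.0], [303.0, 27.0]]
2.15 [[609.4, 78.3, 111.6], [534.7, 64.3, 111.6]] [[499.0, 72.0], [537.0, 313.0]] [[97.0, 33.0], [302.0, 20.0]]
```

```bash
cat >> h.py <<'E'
PHI,O=-1.385,(564.7,110.2)
def down(g):
    y=np.array([np.cos(g),np.sin(g),0]); x=np.array([-y[1],y[0],0])
    q=R.from_matrix(np.c_[x,y,[0,0,-1]]).as_quat(); return np.r_[q[3],q[:3]]
G=PHI+np.pi/2
E
python3 - <<'E'
from rig import bot
from h import *
import pickle
W=lambda x,z:box(PHI,O,[(x,0,z)])[0]
q=down(G)
bot.move_gripper(0,40)
bot.move_to(W(62,200),q); print(bot.read_state()["ee_pos"],bot.read_state()["joint_positions"])
bot.servo_line(W(55,104),speed=150)
bot.servo_line(W(9,104),speed=80)
for a in np.arange(1.45,0.24,-0.15):
    bot.servo_line(W(-2-66*np.cos(a)+11,48+66*np.sin(a)),speed=100)
print(bot.read_state()["ft_force"])
bot.servo_line(W(-68,70),speed=100)
print(bot.servo_line(W(-68,46),speed=25,until_force=20),bot.read_state()["ee_pos"],bot.read_state()["ft_force"],bot.read_state()["clock"])
bot.servo_line(W(-68,90),speed=100)
c=[bot.read_camera(n) for n in("top","side")]; pickle.dump(c,open("c1.pkl","wb"))
p=bot.read_state()["ee_pos"]; print(p,proj(c[0],p),proj(c[1],p))
a=crop(c[0]["image"],228,178,100,64,8)[:300];b=crop(c[1]["image"],220,215,100,140,4)
o=np.zeros((600,800,3),np.uint8); o[:560,:400]=b; o[:320,400:]=crop(c[0]["image"],228,178,100,80,4)[:320]; cv2.imwrite("pics/shut.png",o)
E
```

```text
[576.06853852  50.10755493 200.11616143] [ 2.33863699e-02  3.88353146e-01  1.47661705e+00  9.78734434e-05
  1.27647623e+00 -1.63803323e-01]
[-0.00668987  0.16639702 -0.18563366]
True [552.52298004 177.11716061  48.16549414] [-6.67086973 -2.09870496 13.8841652 ] 8.0
[551.74261054 176.93079262  89.09579438] [[249.78868706 210.21602346]] [[263.84518846 289.95023494]]
```

View pics/shut.png

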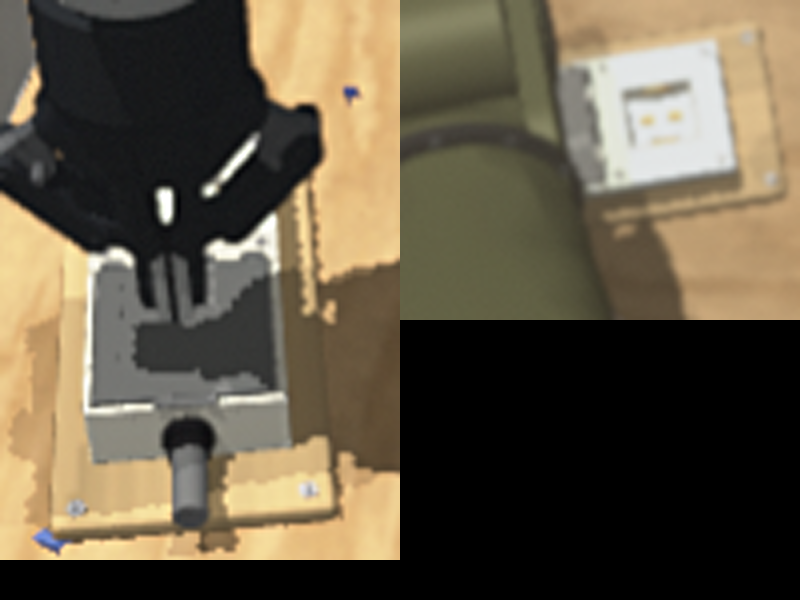

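The door is shut: its top stopped the fingertip at z≈48. In the side crop the fingertips are at about (173,307), consistent with the projected TCP. Next I'll take a clear look at the box, then grasp the bar.

Run:
```python
from rig import bot
from h import *
import pickle
q=down(-0.14); H=np.array([482,-187.])
bot.servo_line(box(PHI,O,[(-60,0,170)])[0],speed=250)
bot.move_to([*H,150],q); bot.move_gripper(60,60)
c=[bot.read_camera(n) for n in("top","side")]; pickle.dump(c,open("c2.pkl","wb"))
t,s=c
print(bot.read_state()["ee_pos"],bot.read_state()["clock"],proj(s,bot.read_state()["ee_pos"]))
o=np.zeros((600,800,3),np.uint8)
o[:600,:420]=crop(s["image"],225,230,84,120,5); o[:340,420:]=crop(t["image"],228,178,95,85,4)
o[340:600,420:]=crop(s["image"],280,135,95,65,4)
cv2.imwrite("pics/c2.png",o)
```

```text
[ 482.00368238 -187.0208982   150.0201613 ] 11.2167 [[325.38602453 143.24802653]]
```

View pics/c2.png

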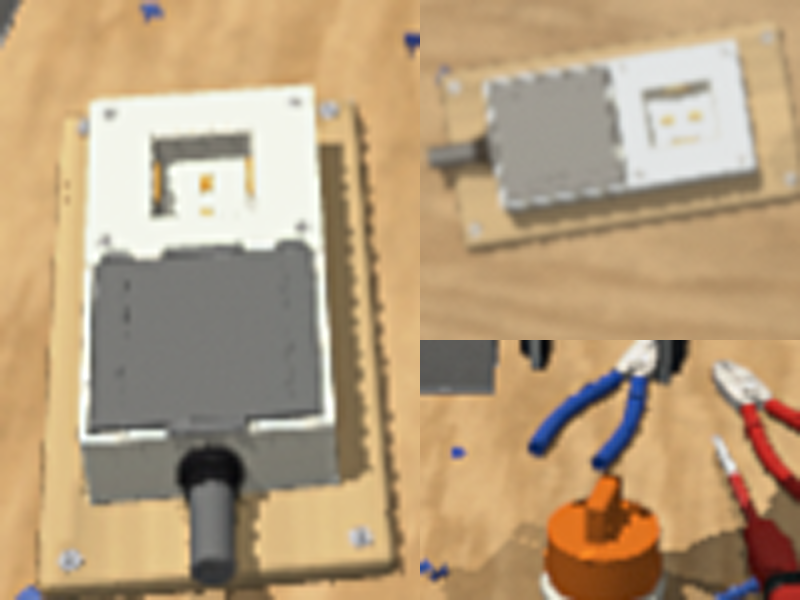

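The door lies flat and shut. In the side crop the box-top corners are about (90,98), (313,88), (333,414) and (80,438), with the socket at (152,137)-(252,210). In the top crop they are (487,80), (738,42), (757,170) and (510,206).

Run:
```python
from h import *
import pickle
t,s=pickle.load(open("c2.pkl","rb"))
T=lambda p:(np.float64(p)-[420,0]+.5)/4-.5+[228,178]
S=lambda p:(np.float64(p)+.5)/5-.5+[225,230]
def fit(Q,M):
    Q=Q[:,:2];M=np.float64(M); q=Q-Q.mean(0); m=M-M.mean(0); z=(q@[1,1j])@np.conj(m@[1,1j]); f=np.angle(z)
    o=Q.mean(0)-np.array([[np.cos(f),-np.sin(f)],[np.sin(f),np.cos(f)]])@M.mean(0)
    print("phi",f.round(4),"o",o.round(1),"scale",(abs(z)/(m**2).sum()).round(3),"seat",box(f,o,[(40,0,46)])[0].round(1),"res",(Q-box(f,o,np.c_[M,M[:,0]*0])[:,:2]).round(1).tolist())
M=[(-82,42),(82,42),(82,-42),(-82,-42)]
fit(onplane(t,T([(487,80),(738,42),(757,170),(510,206)]),46),M)
fit(onplane(s,S([(80,438),(90,98),(313,88),(333,414)]),46),M)
L=[(18.5,18.5),(61.5,18.5),(61.5,-18.5)]
fit(onplane(s,S([(152,216),(152,137),(250,134)]),46),L)
W=[(-113,59),(113,59),(113,-59),(-113,-59)]
# refined masks
for n,c,roi in(("t",t,(235,180,100,65)),("s",s,(230,240,70,100))):
    hsv=cv2.cvtColor(c["image"],cv2.COLOR_BGR2HSV); x,y,w,h=roi
    k=4; sub=cv2.resize(c["image"][y:y+h,x:x+w],None,fx=k,fy=k,interpolation=cv2.INTER_CUBIC)
    hs=cv2.cvtColor(sub,cv2.COLOR_BGR2HSV); m=((hs[...,1]<60)&(hs[...,2]>175)).astype(np.uint8)
    nn,l,st,_=cv2.connectedComponentsWithStats(m); i=1+st[1:,4].argmax()
    ct=max(cv2.findContours((l==i).astype(np.uint8),cv2.RETR_EXTERNAL,cv2.CHAIN_APPROX_NONE)[0],key=len).reshape(-1,2)
    P=onplane(c,(ct+.5)/k-.5+[x,y],46)[:,:2].astype(np.float32)
    r=cv2.minAreaRect(P); print(n,r, np.radians(r[2]))
```

```text
phi -1.3896 o [565.4 109.2] scale 0.984 seat [572.6  69.8  46. ] res [[-0.1, 0.0], [-0.5, 1.2], [-0.8, 1.8], [1.4, -3.1]]
phi -1.3834 o [564.1 113.5] scale 0.985 seat [571.5  74.2  46. ] res [[-0.6, -0.6], [0.4, 0.1], [-0.8, 2.8], [0.9, -2.4]]
phi -1.4117 o [565.1 117.2] scale 0.953 seat [571.4  77.7  46. ] res [[-0.9, -1.8], [0.3, 0.4], [0.6, 1.4]]
t ((566.79296875, 112.08466339111328), (86.42302703857422, 167.41839599609375), 10.774893760681152) 0.18805737267648004
s ((565.7450561523438, 115.49657440185547), (89.21556854248047, 165.84446716308594), 10.771796226501465) 0.18800331050635144
```

```bash
sed -i 's/^PHI,O=.*/PHI,O=-1.384,(564.8,111.5)/' h.py
python3 - <<'E'
from rig import bot
from h import *
import pickle
bot.servo_line([481.5,-186,59.5],speed=120)
bot.move_gripper(5,60); st=bot.read_state(); print(st["grip_width"],st["ft_force"],st["ee_pos"])
bot.servo_line([481.5,-186,150],speed=120); print(bot.read_state()["ft_force"])
q=down(G)
bot.move_to([572,72,150],q)
bot.servo_line([572,72,115],speed=150)
st=bot.read_state();print(st["ee_pos"],st["clock"],st["grip_width"],st["ft_force"])
c=[bot.read_camera(n) for n in("top","side")]; pickle.dump((c,st),open("c3.pkl","wb"))
cv2.imwrite("pics/c3.png",crop(c[1]["image"],215,175,100,100,6))
E
```

```text
11.389289965545947 [-1.28066669  0.70680334  5.84556549] [ 481.76367895 -186.11476285   59.99221451]
[-0.13233959  0.73712462 -2.27048213]
[571.94078925  71.10921041 115.04619862] 14.9667 11.60154814347254 [-0.28446043  0.60469693 -2.05474859]
```

View pics/c3.png

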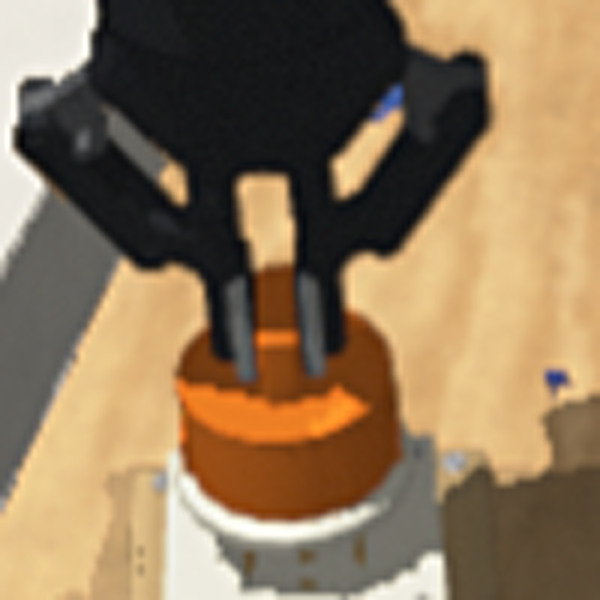

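The pair hangs from the bar with no gap. In the crop the flange's lower edge is at about (280,545), the flange's left edge at x≈174, the cup's rim bottom at about (285,520), and the cup's sides at x≈178 and 403. I'll compare these with the projected circles.

Run:
```python
from h import *
import pickle
(c,st)=pickle.load(open("c3.pkl","rb")); t,s=c
p=st["ee_pos"]; a=np.linspace(0,2*np.pi,181)
im=cv2.resize(s["image"][175:275,215:315],None,fx=6,fy=6,interpolation=cv2.INTER_CUBIC)
hs=cv2.cvtColor(im,cv2.COLOR_BGR2HSV); m=((hs[...,0]>=5)&(hs[...,0]<=16)&(hs[...,1]>190)).astype(np.uint8)
n,l,stt,_=cv2.connectedComponentsWithStats(m); i=1+stt[1:,4].argmax(); ys,xs=np.where(l==i)
print("orange",stt[i], "cols 250-310 bottom", [int(ys[xs==k].max()) for k in (240,270,285,300,330)])
for y in(400,430,460,490): print(y,xs[ys==y].min(),xs[ys==y].max())
# white flange bottom at columns
g=im[...,2].astype(int)
for k in(230,250,270,290,310): print(k,g[515:570:5,k].tolist())
for dy in(0,5):
  for nm,z,r in(("roof",109,32),("rim",75.5,32),("flbot",68,36),("fltop",76,36)):
    P=np.c_[p[0]+r*np.cos(a),p[1]+dy+r*np.sin(a),np.full(181,z)]; u=(proj(s,P)+.5-[215,175])*6-.5
    print(dy,nm,u.min(0).round(1),u.max(0).round(1), "x at bottom",u[u[:,1].argmax(),0].round(0))
```

```text
orange [  178   267   220   251 34050] cols 250-310 bottom [509, 516, 516, 516, 507]
400 182 393
430 182 395
460 188 392
490 207 367
230 [216, 251, 252, 232, 173, 132, 115, 106, 108, 122, 179]
250 [164, 222, 254, 255, 242, 184, 135, 115, 96, 98, 100]
270 [138, 176, 241, 255, 250, 198, 146, 123, 117, 114, 116]
290 [123, 155, 228, 252, 252, 210, 153, 120, 118, 115, 115]
310 [128, 179, 238, 250, 228, 164, 117, 106, 101, 105, 114]
0 roof [176.4 299.9] [396.5 445.4] x at bottom 278.0
0 rim [188.9 383.2] [403.  529.6] x at bottom 288.0
0 flbot [178.2 392.6] [417.6 557.5] x at bottom 289.0
0 fltop [175.3 373.4] [416.2 538.1] x at bottom 287.0
5 roof [172.7 310.7] [393.9 457.5] x at bottom 275.0
5 rim [185.4 394. ] [400.5 541.7] x at bottom 285.0
5 flbot [174.7 403.4] [415.2 569.8] x at bottom 286.0
5 fltop [171.7 384.1] [413.8 550.3] x at bottom 283.0
```

```bash
cat > probe.py <<'E'
from rig import bot
from h import *
ex=np.array([np.cos(PHI),np.sin(PHI)]); ey=np.array([-ex[1],ex[0]]); C=np.array([571.7,74.5])
def at(bx,by,z): return [*(C+bx*ex+by*ey),z]
if __name__=="__main__":
    bot.move_gripper(5,90)
    done=False
    for by in(0,2,-2):
        for bx in(0,-2.,2,-4,4,6):
            bot.servo_line(at(bx,by,109.5),speed=60)
            st0=bot.read_state()
            hit=bot.servo_line(at(bx,by,100),speed=25,until_force=4); st=bot.read_state()
            print(bx,by,hit,st["ee_pos"].round(1),(st["ft_force"]-st0["ft_force"]).round(1),(st["moment"]-st0["moment"]).round(2),round(st["clock"],1))
            if st["ee_pos"][2]<102.5: done=True;break
            if st["clock"]>30: done=True;break
        if done:break
E
python3 probe.py
```

```text
0 0 True [571.6  74.5  99.4] [-1.   0.5  6.2] [-0.06 -0.01 -0.03] 16.0
```

Run:
```python
from probe import *
def st(): return bot.read_state()
bot.servo_line(at(0,0,100.8),speed=20); print(st()["ft_force"].round(1),st()["moment"].round(2))
r=[]
for d in(6,-6):
    h=bot.servo_line(at(d,0,100.8),speed=12,until_force=3); p=st()["ee_pos"]; r.append((p[:2]-C)@ex); print(d,h,r[-1].round(2),st()["ft_force"].round(1))
    bot.servo_line(at(0,0,100.8),speed=30)
m=np.mean(r) if r[0]-r[1]<5 else 0; r=[]
for d in(5,-5):
    h=bot.servo_line(at(m,d,100.8),speed=12,until_force=3); p=st()["ee_pos"]; r.append((p[:2]-C)@ey); print(d,h,r[-1].round(2),st()["ft_force"].round(1))
    bot.servo_line(at(m,0,100.8),speed=30)
n=np.mean(r); print("centre",m,n,st()["clock"])
```

```text
[-0.2  0.4 -1.7] [-0.02  0.02 -0.  ]
6 True 1.46 [-0.9  4.6  0.4]
-6 True -4.99 [-0.  -3.2  0.3]
5 True 1.73 [-0.9 -1.3  3.9]
-5 True -2.85 [ 1.4 -0.  -0.7]
centre 0 -0.5568524426182776 18.6917
```

Run:
```python
from probe import *
import pickle
st=bot.read_state
bot.servo_line(at(-1.6,-.5,100.8),speed=30); print(st()["ft_force"].round(1))
h=bot.servo_line(at(-1.6,-.5,89),speed=15,until_force=22); s=st(); print(h,s["ee_pos"].round(2),s["ft_force"].round(1),s["moment"].round(2),s["clock"],s["grip_width"])
c=bot.read_camera("side"); cv2.imwrite("pics/c4.png",crop(c["image"],215,190,100,75,7))
```

```text
[ 0.1  0.4 -1.7]
True [570.92  75.98  93.24] [-1.7 -0.8  7.7] [ 0.02  0.31 -0.02] 19.5083 10.988642827250228
```

View pics/c4.png

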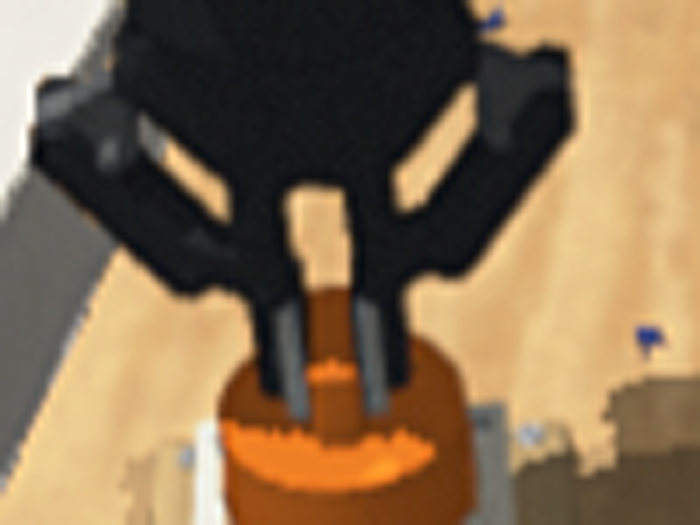

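The crop shows the cup down on the box with no tilt, and TCP z 93.2 matches the expected home height of 93. I'll press once more to confirm, then draw the cover off slowly.

Run:
```python
from probe import *
import pickle
st=bot.read_state
h=bot.servo_line(at(-1.6,-.5,90),speed=10,until_force=20); s=st(); print(h,s["ee_pos"].round(2),s["ft_force"].round(1),s["moment"].round(2))
x,y,_=s["ee_pos"]
for z in (94,96,98,102,108):
    bot.servo_line([x,y,z],speed=15); s=st(); print(s["ee_pos"].round(1),s["ft_force"].round(1))
bot.servo_line([x,y,240],speed=100); s=st(); print(s["ee_pos"].round(1),s["ft_force"].round(1),s["grip_width"],s["clock"])
c=bot.read_camera("side"); cv2.imwrite("pics/c5.png",crop(c["image"],200,120,130,230,2.6)); pickle.dump(c,open("c5.pkl","wb"))
```

```text
True [570.94  76.    93.25] [-2.8  0.1  6.8] [-0.04  0.42 -0.01]
[570.8  76.   93.6] [ 0.4  0.3 -2.1]
[571.   76.   96.1] [ 0.1  0.8 -1.4]
[571.2  76.   98.4] [-0.1  0.3 -0.3]
[570.9  76.  102. ] [-0.3  0.1 -0.7]
[571.  76. 108.] [ 0.5 -0.5 -0.8]
[570.8  76.  239.3] [-0.3 -0.6 -1.2] 10.860742240491799 23.0333
```

View pics/c5.png

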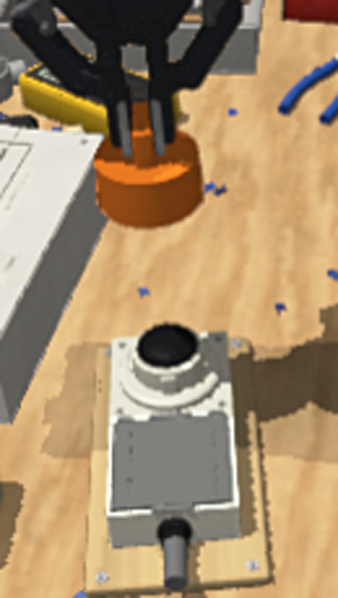

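The cover is off and held upright. The head sits in the socket with its lens at about (168,347) in the crop, and the door is shut. I'll check the head's height numerically, then hand in.

Run:
```python
from h import *
import pickle
from rig import bot
c=pickle.load(open("c5.pkl","rb"))
g=cv2.resize(c["image"],None,fx=4,fy=4,interpolation=cv2.INTER_CUBIC).max(2)
x,y=int(168/2.6+200)*4,int(347/2.6+120)*4
m=(g<70).astype(np.uint8); n,l,st,ce=cv2.connectedComponentsWithStats(m); i=l[y,x]; print("lens",st[i]/4,ce[i]/4)
# white flange bottom / shadow profile below lens
print("col",c["image"][255:292,int(168/2.6+200)].max(1).tolist())
for sx,sy in((572,74),):
  for dz in(0,7):
    a=np.linspace(0,6.28,90)
    for nm,z,r in(("fb",46,36),("ft",54,36),("lens rim r?",84,0)):
        u=proj(c,np.c_[sx+r*np.cos(a),sy+r*np.sin(a),a*0+z+dz]); print(dz,nm,u.min(0).round(1),u.max(0).round(1))
```

```text
lens [ 253.    244.75   23.5    16.5  1158.5 ] [264.4245792 252.9707596]
col [35, 41, 41, 34, 26, 22, 103, 206, 211, 189, 206, 167, 129, 127, 125, 123, 156, 219, 240, 245, 237, 179, 141, 162, 159, 125, 116, 129, 129, 128, 129, 128, 128, 129, 128, 128, 128]
0 fb [245.3 249.7] [284.5 277.4]
0 ft [244.8 246.6] [284.3 274.2]
0 lens rim r? [263.2 247.9] [263.2 247.9]
7 fb [244.8 247. ] [284.3 274.6]
7 ft [244.4 243.8] [284.1 271.5]
7 lens rim r? [262.9 245. ] [262.9 245. ]
```

```bash
python3 -c "
from rig import bot
print(bot.finish_job(), bot.read_state()['clock'])"
```

```text
the job is handed in; nothing more can be done
the job is handed in; nothing more can be done
```

I handed the job in at about 23 s of the 61 s: the door is shut on its catch, the head is home in the socket, and the cover is held upright about 10 cm above it; the head's seating was checked by press depth and the side camera, and I did not re-measure the things lying around.

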